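Scan slide carriers and hang them on the carousel

ROBOT

A 6-joint arm with a two-finger parallel gripper is mounted at the origin on a cart in front of the work surface, level with it; the furniture and walls round the work are solid. World frame = base frame: x ahead of the robot, y to its left, z up, the work surface at z = 0. Lengths are in mm, angles in degrees, forces in N, time in s.
With the tool pointing down it reaches from about 300 to 850 mm from the base axis. Payload 4.2 kg.
Tool frame: the origin (TCP) lies between the finger pads; the fingertips stand 22 mm ahead of it and the grasp point (between the pads) lies 3 mm ahead of it (env.finger_overhang is the distance from the TCP to the fingertips, in mm); z points along the fingers, y is the line along which they close (so a half turn about z gives the same grasp; the last joint's range is limited). The gripper opens to 91 mm and grips with 3 to 60 N. Pads are 32 mm wide; open, the fingers measure 118 mm over their backs; the gripper's body (76 mm by 178 mm) begins 60 mm behind the grasp point.
Start: joints at [-67.093, 18.312, 89.639, -0, 72.044, -1.146], TCP at [234.361, -525.086, 235.976] pointing down, gripper open.
Joint ranges: [-177.97, 177.97], [-48.28, 115.42], [12.27, 149.76], [-77.06, 257.06], [2.81, 150.46], [-146.56, 146.56]. Speed limits (degrees/s): [147.25, 147.25, 180, 180, 180, 180].

INTERFACE

Orientations are given as [roll, pitch, yaw] about the fixed x, y, z axes, in that order (R = Rz(yaw) Ry(pitch) Rx(roll)).
In Python, from workcell import state, cams, ticket, look_for, outline_of, env gives the robot as it stands.
- The arm moves only by the tool servo_tool, never from a script. Its argument "steps" is a list of rows, each a list of 3 entries, a list of its own where there are three numbers: the closure in counts, from 0 (fully open) to 255 (shut), then the shift along the tool's x, y, z in mm, then the turn, a rotation vector about the tool's x, y, z in rad. A call has exactly 10 rows; each row shifts and turns the commanded pose from where the row before left it, along the tool's axes as they then stand; what a row does not reach is not made up. A row lasts 1/10 s, in which the tool goes at most 50 mm and 8.59 degrees, less where a joint would pass 70% of its speed; a pose out of reach is approached as far as the arm can. A call with a gripper value outside its range is refused whole. The fingers move at their own pace and stop on an object; "squeeze" is the grip in N (left out, the last holds). Time passes only in rows, so rows that do not move let the fingers close, or fill a call up. It gives the time, the measured TCP pose, the force, the opening and the grip force at its end, in the units of the state.
- state(): the state, without advancing time (a new reading comes with each control period).
- cams.grab_frame(name): name is "side" or "top"; returns a dict with "color" (384x512x3 uint8, red, green, blue), "z_map" (384x512 float32, mm along the optical axis (not along the pixel's ray), 0 where there is no reading), "fovy" (degrees; the focal length in pixels is half the picture's height over the tangent of half this angle, whatever the lens; pixels are square), "cx", "cy" (the principal point, pixels), "k1" (the pictures are not rectified: a ray, as slopes to the right and down, at radius r is drawn at 1 + k1 r^2 times it, then the intrinsics apply), "eye" and "rotation" of the camera in the world. Camera axes: x right, y up, looking along -z (the intrinsics and any distortion apply to the point x, -y, -z); pixel columns grow to the right and rows downward; lengths in mm; the calibration is good to about 2 mm. A picture is of the moment at which its call begins.
- ticket.job_done(): hands the job in; it is judged then, once.
Trained networks look in a picture, given as the dict that the camera call returned (one of the last four; its "shot" number tells which), for a name from the list of things; names that differ only in an ending like _2 or _b are one class to them, and where a whole thing is asked for, a point or a joint stands for the part that bears it (a point fixed in the world has none). Each returns a list of dicts, best first, with "confidence" (0 to 1); they miss things now and then, are a little off and sometimes report something else, mostly with a low value. They report only what shows in the picture. A call takes as long as a camera call.
- look_for(picture, thing): "at" ([column, row] in pixels, amid what is visible of it).
- outline_of(picture, thing): "pixels" (384x512 bool, what is visible of it) and "at" ([column, row] in pixels, amid what is visible of it).
The state is a dict: "time_s": time; "qpos": joint angles; "qvel": joint speeds; "effort": joint torques, N m; "ee_pos": TCP position; "ee_rot": TCP orientation; "force": force on the tool from outside, world axes, zero at the start; "torque": the same for the moment, N m; "gripper_width": finger opening in mm; "gripper_force": force on a finger pad.
Only numpy, scipy, OpenCV 4.12 (cv2) and the standard library are available. Lean on these libraries where they do the work, as an engineer would, in place of code of your own. Each camera call takes 0.05 s, during which the arm holds its last target. There are 200 camera calls.

TASK

Slide every slide carrier lying on the left of the bench along the lane under the scanner bridge, never carrying it over or round the bridge, and then hang each one upright by its T-head on a free forked arm of the carousel, one to an arm, turning the carousel by its knob to bring a free arm to the gap in its guard ring. Leave the timer and the other things on the bench where they are.

Things in the scene. Friction and masses are not known exactly. Their poses are not given: they have to be found in the camera images.
- carrier_0: slide carrier (2 or 3 alike are present): flat aluminium plate 110 x 32 x 14 mm with glass slips in its top; from its middle rises a neck 10 mm across, 14 mm high, with a grey T-head on it, 24 mm along x, 46 mm along y, 10 mm high (z = 28 to 38). 55 to 115 g, balanced under the head. Origin: centre of underside; x along the plate, z up. Either end may go first
- carrier_1: slide carrier like carrier_0
- carrier_2: slide carrier like carrier_0
- scanner: fixed white bridge over a lane on the bench. Origin: bench, mid-opening; +x is the way of travel (loading side -x, at the robot's left). Beam x = -13 to 13, z = 44 to 60 mm; opening 56 mm wide (y), 108 mm over the legs; feet 5 mm high to y = +-64. On the loading side only, rails 8 mm high, 42 mm apart inside, run from the beam to x = -90, then flare to x = -117
- carousel: fixed carousel base. Origin: on the turning axis, on the bench. Disc of radius 153 mm, 10 mm high, with a guard ring (radius 146 to 151 mm, top 56 mm above the bench) that has one gap, 110 mm wide, in the direction of the base's -x axis, roughly towards the robot. The plate of a carrier can be brought under an arm only through this gap
- turret (a joint): angle of the carousel's turret, rad, growing counter-clockwise from above; no stops within several turns, stays where left (friction 0.06 N m). Four forked arms at 90 degrees: arm k points along the base's -x axis turned counter-clockwise by this value + k x 90 degrees, so arm 0 faces the gap at 0. A carrier is fixed on arm 0 for good; arms 1, 2, 3 start free
- fork (a point): on the axis at the height of the tines' tops, 75 mm above the bench. Each arm ends in a fork of two level tines 6 mm thick, 16 mm apart inside, 28 mm outside (32 mm at the mouth); the slot runs from 69 to 102 mm from the axis, then flares to its open outer end at 111 mm. The neck goes in there, with the head above and the plate lengthwise below the tines (8 mm of play in height)
- hang (a point): place on the axis 47 mm above the bench: the height of the underside of a hung carrier. Hung with their middles 74 to 87 mm from the axis, carriers turn freely inside the guard ring
- knob (a point): grip of the carousel's knob, on the turning axis 111 mm above the bench: black bar 52 x 14 x 22 mm (z = 100 to 122 mm above the bench) lying along the line of arms 0 and 2; this frame's x points along the bar, away from arm 0
- timer: bench timer, 58 x 72 x 21 mm, a bystander; origin centre of underside

How it is judged (in metres and radians):
On the way, in this order (a step that is already met when the one before it is completed fails the run):
1. a carrier has been slid under the bridge to the exit side (x of any of carrier_0, carrier_1, carrier_2 in the frame of scanner above 0.015 m), for 0.1 s.
2. a carrier hangs on an arm of the carousel (((horizontal distance between carrier_0 and carousel between 0.068 and 0.102 m and height (world z) of carrier_0 between 0.042 and 0.052 m and angle between carrier_0's own z axis and vertical below 0.12 rad and linear speed of carrier_0 below 0.03 m/s) or (horizontal distance between carrier_1 and carousel between 0.068 and 0.102 m and height (world z) of carrier_1 between 0.042 and 0.052 m and angle between carrier_1's own z axis and vertical below 0.12 rad and linear speed of carrier_1 below 0.03 m/s) or (horizontal distance between carrier_2 and carousel between 0.068 and 0.102 m and height (world z) of carrier_2 between 0.042 and 0.052 m and angle between carrier_2's own z axis and vertical below 0.12 rad and linear speed of carrier_2 below 0.03 m/s))), for 0.2 s.
At the end, for the whole second after the job is handed in: Every carrier that is present hangs by its head on an arm of the carousel: origin 68 to 102 mm from the carousel's axis and 42 to 52 mm above the bench, tilted less than 0.12 rad, at rest; the turret stands still (horizontal distance between carrier_0 and carousel between 0.068 and 0.102 m and height (world z) of carrier_0 between 0.042 and 0.052 m and angle between each of carrier_0, carrier_1, carrier_2's own z axis and vertical below 0.12 rad and linear speed of each of carrier_0, carrier_1, carrier_2 below 0.03 m/s and horizontal distance between carrier_1 and carousel between 0.068 and 0.102 m and height (world z) of carrier_1 between 0.042 and 0.052 m and horizontal distance between carrier_2 and carousel between 0.068 and 0.102 m and height (world z) of carrier_2 between 0.042 and 0.052 m and velocity of joint turret between -0.1 and 0.1 rad/s); the robot touches nothing.
It fails at once if carrier_0 was carried over or round the scanner bridge instead of under it (its centre crosses the plane of the bridge more than 30 mm off the middle of the opening or raised more than 20 mm) (x of carrier_0 in the frame of scanner between -0.012 and 0.012 m and (y of carrier_0 in the frame of scanner above 0.03 m or y of carrier_0 in the frame of scanner below -0.03 m or z of carrier_0 in the frame of scanner above 0.02 m)).
It fails at once if carrier_1 was carried over or round the scanner bridge instead of under it (its centre crosses the plane of the bridge more than 30 mm off the middle of the opening or raised more than 20 mm) (x of carrier_1 in the frame of scanner between -0.012 and 0.012 m and (y of carrier_1 in the frame of scanner above 0.03 m or y of carrier_1 in the frame of scanner below -0.03 m or z of carrier_1 in the frame of scanner above 0.02 m)).
It fails at once if carrier_2 was carried over or round the scanner bridge instead of under it (its centre crosses the plane of the bridge more than 30 mm off the middle of the opening or raised more than 20 mm) (x of carrier_2 in the frame of scanner between -0.012 and 0.012 m and (y of carrier_2 in the frame of scanner above 0.03 m or y of carrier_2 in the frame of scanner below -0.03 m or z of carrier_2 in the frame of scanner above 0.02 m)).
It fails at once if the timer was moved more than 30 mm (distance of timer from where it was at the start of the episode above 0.03 m).
Of carrier_0, carrier_1, carrier_2 only 2 to 3 are there at a start; the rules pass over those that are not, and their reading is None.
At some moment in a run one of carrier_0, carrier_1, carrier_2 may be knocked a few centimetres aside while the robot is not near it.
It also fails if it takes over 210 s, if anything falls off the work surface, if the arm or the gripper's body presses on something with over 40 N, if the wrist force passes 120 N, or if a joint passes its speed limit or range.

## Working session

There is one attempt and no reset: what is moved stays moved. The work goes in short steps, Python scripts to look and compute and a tool call to move; the robot and the scene stay as the last step left them, time stands still between calls to the robot, and variables do not carry over. Pictures are saved under pics/ and viewed, at most 14 in all, crops included, and the job is handed in when it is done.

Besides the shell and the picture viewer there is one more tool, called after ">>>" in YAML: its name, and indented under it one key for each argument. servo_tool: Moves the arm, as the interface text tells. Its arguments: {"type":"object","properties":{"steps":{"type":"array","items":{"type":"array"}},"squeeze":{"type":"number"}},"required":["steps"]}

```bash
ls; mkdir -p pics; cat > h.py <<'E'
import numpy as np, cv2
from workcell import state, cams, ticket, look_for, outline_of, env
def save(p,name,crop=None,scale=1):
    im=p["color"][:,:,::-1]
    if crop: im=im[crop[1]:crop[3],crop[0]:crop[2]]
    if scale!=1: im=cv2.resize(im,None,fx=scale,fy=scale,interpolation=cv2.INTER_CUBIC)
    cv2.imwrite("pics/"+name,im)
def rays(p,uv):
    uv=np.atleast_2d(np.asarray(uv,float)); H=p["color"].shape[0]
    f=H/2/np.tan(np.radians(p["fovy"])/2)
    K=np.array([[f,0,p["cx"]],[0,f,p["cy"]],[0,0,1.]])
    d=((uv-[p["cx"],p["cy"]])/f)
    s=d.copy()
    for _ in range(20): s=d/(1+p["k1"]*(s**2).sum(1,keepdims=True))
    return np.c_[s[:,0],-s[:,1],-np.ones(len(s))]
def world(p,uv,z=None):
    """by depth, or on plane z"""
    uv=np.atleast_2d(uv); r=rays(p,uv); R=np.array(p["rotation"]).reshape(3,3); e=np.array(p["eye"])
    w=r@R.T
    if z is None:
        d=p["z_map"][uv[:,1].astype(int),uv[:,0].astype(int)][:,None]
    else: d=((z-e[2])/w[:,2])[:,None]
    return e+w*d
def cloud(p):
    H,W=p["z_map"].shape; v,u=np.mgrid[:H,:W]
    P=world(p,np.c_[u.ravel(),v.ravel()]).reshape(H,W,3); P[p["z_map"]==0]=np.nan
    return P
E
cat > a.py <<'E'
from h import *
for n in ["top","side"]:
    p=cams.grab_frame(n); save(p,n+"0.png")
    print(n,p["eye"],p["rotation"],p["fovy"],p["k1"])
    P=cloud(p)
    for t in ["carrier_0","scanner","carousel","turret","knob","timer"]:
        for o in outline_of(p,t):
            q=P[o["pixels"]]; q=q[~np.isnan(q[:,0])]
            print(t,round(o["confidence"],2),np.round(o["at"]),len(q), np.round(np.median(q,0)) if len(q) else "", np.round(np.percentile(q,[2,98],axis=0)).tolist() if len(q) else "")
print(state())
E
python3 a.py
```

```text
pics
top [ 397.80049611  -86.99191334 1233.44968581] [  7.11430257  -0.63988657 -89.09249763] 42.328196007316755 0.05968042368618872Traceback (most recent call last):
  File "a.py", line 5, in <module>
    P=cloud(p)
  File "h.py", line 26, in cloud
    P=world(p,np.c_[u.ravel(),v.ravel()]).reshape(H,W,3); P[p["z_map"]==0]=np.nan
      ~~~~~^^^^^^^^^^^^^^^^^^^^^^^^^^^^^^
  File "h.py", line 18, in world
    uv=np.atleast_2d(uv); r=rays(p,uv); R=np.array(p["rotation"]).reshape(3,3); e=np.array(p["eye"])
                                          ~~~~~~~~~~~~~~~~~~~~~~~~~~~~~~~^^^^^
ValueError: cannot reshape array of size 3 into shape (3,3)
```

```bash
sed -i 's/R=np.array(p\["rotation"\]).reshape(3,3)/R=Rot.from_euler("xyz",p["rotation"],degrees=True).as_matrix()/; 1a from scipy.spatial.transform import Rotation as Rot' h.py; python3 a.py
```

```text
top [ 397.80049611  -86.99191334 1233.44968581] [  7.11430257  -0.63988657 -89.09249763] 42.328196007316755 0.05968042368618872
carrier_0 0.84 [132. 179.] 631 [588. 191.  15.] [[566.0, 143.0, 6.0], [611.0, 247.0, 40.0]]
carrier_0 0.57 [135. 222.] 762 [482. 182.  14.] [[460.0, 131.0, -2.0], [503.0, 242.0, 40.0]]
scanner 0.89 [214. 239.] 865 [438. -13.  56.] [[377.0, -36.0, 1.0], [500.0, 84.0, 63.0]]
carousel 0.83 [369. 198.] 13060 [ 552. -395.   10.] [[413.0, -535.0, 4.0], [695.0, -252.0, 85.0]]
carousel 0.17 [388. 201.] 1943 [ 532. -408.   74.] [[451.0, -475.0, 11.0], [617.0, -334.0, 121.0]]
turret 0.57 [388. 202.] 2056 [ 533. -405.   74.] [[451.0, -474.0, 56.0], [623.0, -320.0, 121.0]]
knob 0.74 [382. 202.] 2056 [ 532. -405.   74.] [[451.0, -473.0, 10.0], [616.0, -327.0, 121.0]]
timer 0.96 [239. 163.] 628 [640. -70.  18.] [[610.0, -105.0, 6.0], [672.0, -35.0, 23.0]]
timer 0.4 [383. 197.] 2189 [ 535. -406.   74.] [[451.0, -479.0, 8.0], [625.0, -320.0, 121.0]]
side [-97.35641917 805.67403121 518.99971923] [  69.20218918    1.34261023 -145.2531671 ] 45.6413004178505 -0.1250820110372088
[... 726 characters left out ...]
], [666.0, -30.0, 21.0]]
{'time_s': 0.75, 'qpos': array([-6.70919503e+01,  1.83083907e+01,  8.96390831e+01, -1.25319351e-03,
        7.20428578e+01, -1.14547942e+00]), 'qvel': array([-0.09364415, -0.07186473, -0.04922828,  0.05328536,  0.04286981,
        0.02765608]), 'effort': array([ 4.75584329e-05, -4.12278879e+01, -2.32205504e+01,  7.27183395e-02,
        3.74279742e-02,  3.85236078e-06]), 'ee_pos': array([ 234.36845086, -525.08346888,  236.01057424]), 'ee_rot': array([1.79990357e+02, 1.38525600e-03, 2.40539152e+01]), 'force': array([ 0.18075084, -0.08678175,  0.01999453]), 'torque': array([-0.00456372, -0.01985853,  0.02171038]), 'gripper_force': 0.0, 'gripper_width': 91.3090712158127}
```

View pics/top0.png

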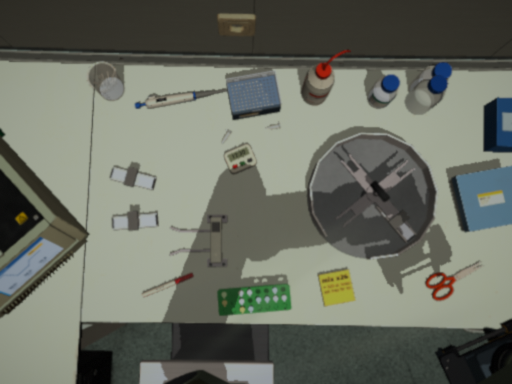

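View pics/side0.png

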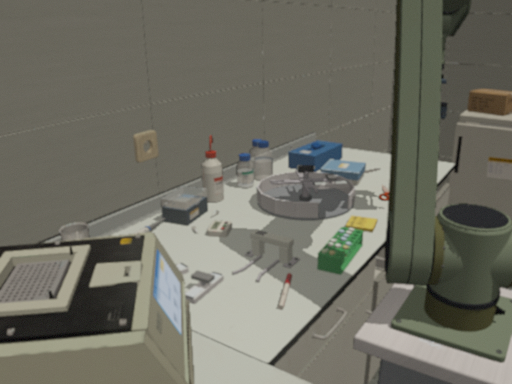

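```bash
cat > b.py <<'E'
from h import *
p=cams.grab_frame("top"); P=cloud(p); c=p["color"].astype(int)
save(p,"car.png",(295,120,450,270),4); save(p,"left.png",(90,140,290,270),4)
ok=~np.isnan(P[...,0])
def sel(lo,hi,zl,zh): return P[ok&(P[...,0]>lo[0])&(P[...,0]<hi[0])&(P[...,1]>lo[1])&(P[...,1]<hi[1])&(P[...,2]>zl)&(P[...,2]<zh)]
from scipy.optimize import least_squares
q=sel((370,-570),(720,-220),40,64)
ctr=np.array([550,-395.])
for _ in range(6):
    r=np.hypot(*(q[:,:2]-ctr).T); k=q[abs(r-148.5)<8]
    s=least_squares(lambda x:np.hypot(k[:,0]-x[0],k[:,1]-x[1])-148.5,ctr,loss="soft_l1"); ctr=s.x
a=np.degrees(np.arctan2(k[:,1]-ctr[1],k[:,0]-ctr[0]))%360; a.sort(); g=np.diff(a); i=np.argsort(-g)[:4]
print("axis",ctr,len(k),np.median(k[:,2]),"gaps",[(round(a[j],1),round(a[j+1],1)) for j in i])
def rect(q,n):
    m=cv2.minAreaRect(q[:,:2].astype(np.float32)); 
    w,v=np.linalg.eigh(np.cov(q[:,:2].T)); print(n,len(q),"mean",q.mean(0).round(1),"minrect",np.round(m[0],1),np.round(m[1],1),round(m[2],1),"pca yaw",np.degrees(np.arctan2(v[1,1],v[0,1])).round(1))
kb=sel(ctr-45,ctr+45,105,130); rect(kb,"knob")
for z0,z1 in((62,82),):
    q=sel(ctr-112,ctr+112,z0,z1); r=np.hypot(*(q[:,:2]-ctr).T); q=q[(r>60)&(r<112)]
    a=np.degrees(np.arctan2(q[:,1]-ctr[1],q[:,0]-ctr[0]))
    print("arm ang mod90",(np.degrees(np.angle(np.exp(1j*np.radians(a*4)).mean()))/4).round(1))
    print(np.histogram(a,36,(-180,180))[0])
rect(sel((370,-60),(510,60),50,66),"beam")
q=sel((370,-60),(510,120),5,12); rect(q,"rails"); 
for o in outline_of(p,"carrier_0"):
    q=P[o["pixels"]&ok]; 
    if o["confidence"]>.4: rect(q[q[:,2]>8],"carrier"); rect(q[q[:,2]>28],"head")
E
python3 b.py
```

```text
axis [ 551.95919141 -390.11600392] 1140 53.25813296921285 gaps [(np.float64(131.8), np.float64(176.9)), (np.float64(198.1), np.float64(199.4)), (np.float64(58.9), np.float64(60.0)), (np.float64(222.6), np.float64(223.8))]
knob 174 mean [ 552.  -389.8  118.4] minrect [ 552.8 -391.2] [51.2 15.2] 38.5 pca yaw -140.1
arm ang mod90 39.1
[ 0  0 26 58 50 14  0  0  0  0  0  6 64 59  8  0  0  0  0  0 13 67 68  7
  0  0  0  0  0 15 59 66  1  0  0  0]
beam 501 mean [438.  -15.5  58.5] minrect [437.8 -16.1] [106.  26.] 1.5 pca yaw -178.3
rails 297 mean [438.8  26.9   6.8] minrect [441.6  29.9] [180.2 134.1] 89.2 pca yaw 73.3
carrier 677 mean [481.1 185.1  20.4] minrect [480.5 186.3] [ 46.  113.4] 0.1 pca yaw 96.3
head 210 mean [480.1 184.2  36.4] minrect [480.7 184.7] [47.2 24.5] 4.8 pca yaw -174.8
carrier 638 mean [588.2 194.2  20.1] minrect [588.7 196.2] [111.9  44.9] 76.0 pca yaw 77.1
head 194 mean [587.9 194.1  36.3] minrect [588.3 194.6] [24.2 44.9] 76.0 pca yaw 166.9
```

View pics/car.png

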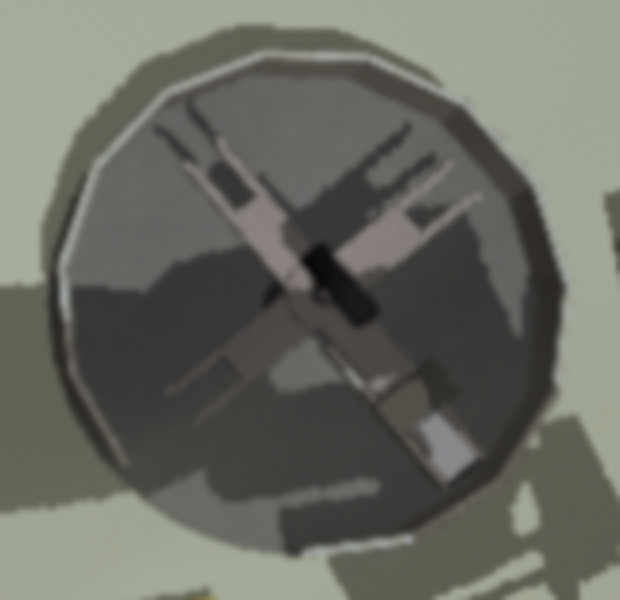

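View pics/left.png

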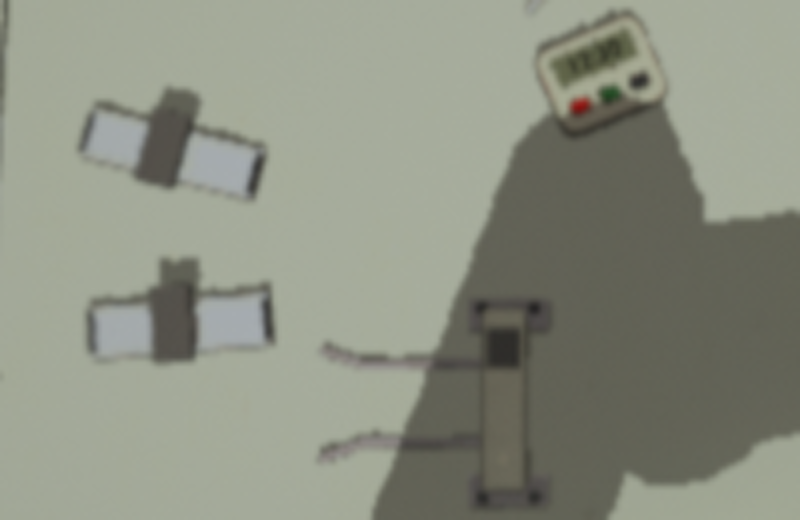

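>>> servo_tool:
  steps:
    - [0,[0,0,0],[0,0,-0.1313]]
    - [0,[0,0,0],[0,0,-0.1313]]
    - [0,[41.4,12,9.5],[0,0,0]]
    - [0,[41.4,12,9.5],[0,0,0]]
    - [0,[41.4,12,9.5],[0,0,0]]
    - [0,[41.4,12,9.5],[0,0,0]]
    - [0,[41.4,12,9.5],[0,0,0]]
    - [0,[41.4,12,9.5],[0,0,0]]
    - [0,[41.4,12,9.5],[0,0,0]]
    - [0,[41.6,12,9.5],[0,0,0]]
  squeeze: 20

```text
time_s: 1.85
ee_pos: [553.7, -389.8, 159.6]
ee_rot: [180.0, 0.0, 39.1]
force: [-0.3, -0.7, 1.1]
gripper_width: 91.3
gripper_force: 0.0
```

>>> servo_tool:
  steps:
    - [0,[0,0,0],[0,0,0]]
    - [100,[0,0,14],[0,0,0]]
    - [130,[0,0,14],[0,0,0]]
    - [150,[0,0,13],[0,0,0]]
    - [150,[0,0,0],[0,0,0]]
    - [255,[0,0,0],[0,0,0]]
    - [255,[0,0,0],[0,0,0]]
    - [255,[0,0,0],[0,0,0]]
    - [255,[0,0,0],[0,0,0]]
    - [255,[0,0,0],[0,0,0]]

```text
time_s: 2.85
ee_pos: [552.2, -390.7, 119.4]
ee_rot: [180.0, -0.0, 39.1]
force: [0.2, 0.3, -0.3]
gripper_width: 22.0
gripper_force: 0.0
```

>>> servo_tool:
  steps:
    - [255,[0,0,0],[0,0,0]]
    - [255,[0,0,0],[0,0,0]]
    - [255,[0,0,0],[0,0,-0.07345]]
    - [255,[0,0,0],[0,0,-0.07345]]
    - [255,[0,0,0],[0,0,-0.07345]]
    - [255,[0,0,0],[0,0,-0.07345]]
    - [255,[0,0,0],[0,0,-0.07345]]
    - [255,[0,0,0],[0,0,-0.07345]]
    - [255,[0,0,0],[0,0,0]]
    - [255,[0,0,0],[0,0,0]]

```text
time_s: 3.85
ee_pos: [553.4, -392.0, 119.4]
ee_rot: [179.7, 0.1, 64.4]
force: [3.0, -4.7, -1.9]
gripper_width: 14.5
gripper_force: 20.0
```

>>> servo_tool:
  steps:
    - [140,[0,0,0],[0,0,0]]
    - [140,[0,0,0],[0,0,0]]
    - [140,[0,0,0],[0,0,0]]
    - [140,[0,0,0],[0,0,0]]
    - [100,[0,0,-20],[0,0,0]]
    - [50,[0,0,-30],[0,0,0]]
    - [0,[0,0,-30],[0,0,-0.11]]
    - [0,[0,0,0],[0,0,-0.11]]
    - [0,[0,0,0],[0,0,-0.11]]
    - [0,[0,0,0],[0,0,-0.11]]

```text
time_s: 4.85
ee_pos: [551.9, -390.4, 199.3]
ee_rot: [180.0, -0.0, 89.8]
force: [-0.1, 0.2, 0.5]
gripper_width: 86.5
gripper_force: 0.0
```

>>> servo_tool:
  steps:
    - [0,[48,-7,0],[0,0,0]]
    - [0,[48,-7,0],[0,0,0]]
    - [0,[48,-7,0],[0,0,0]]
    - [0,[48,-7,0],[0,0,0]]
    - [0,[48,-7,0],[0,0,0]]
    - [0,[48,-7,0],[0,0,0]]
    - [0,[48,-7,0],[0,0,0]]
    - [0,[48,-7,0],[0,0,0]]
    - [0,[48,-7,0],[0,0,0]]
    - [0,[48,-7,0],[0,0,0]]

```text
time_s: 5.85
ee_pos: [484.9, 91.8, 199.2]
ee_rot: [180.0, -0.0, 89.6]
force: [1.7, -0.8, -0.5]
gripper_width: 91.2
gripper_force: 0.0
```

```bash
sed -i 's/car.png/car2.png/;s/left.png/left2.png/' b.py; python3 b.py; python3 -c "
from h import *
print(state()['ee_pos'],state()['ee_rot'])"
```

```text
axis [ 551.89872474 -390.13168472] 1140 53.16750015368984 gaps [(np.float64(131.7), np.float64(176.9)), (np.float64(188.0), np.float64(189.5)), (np.float64(55.9), np.float64(57.2)), (np.float64(185.4), np.float64(186.6))]
knob 170 mean [ 552.  -390.1  118.9] minrect [ 553.3 -391.4] [51.4 15.4] 64.5 pca yaw 64.5
arm ang mod90 -24.9
[ 0  0  0  0  5 47 49 53  5  0  0  0  0  0 60 26 58  0  0  0  0  0  0 65
 27 62  0  0  0  0  0  0 67 16 68  0]
beam 499 mean [438.1 -15.5  58.8] minrect [437.8 -16.2] [106.   25.8] 1.6 pca yaw -178.4
rails 289 mean [436.7  27.4   7. ] minrect [440.7  20.2] [136.8 150.9] 2.4 pca yaw 49.9
[484.48583142  94.78206104 199.13429989] [-1.79973352e+02 -1.16210921e-01  8.99353075e+01]
```

>>> servo_tool:
  steps:
    - [0,[0,0,0],[0,0,-0.091]]
    - [0,[47,3.4,0],[0,0,0]]
    - [0,[48,3.4,0],[0,0,0]]
    - [0,[0,0,40],[0,0,0]]
    - [0,[0,0,40],[0,0,0]]
    - [0,[0,0,39],[0,0,0]]
    - [0,[0,0,0],[0,0,0]]
    - [0,[0,0,0],[0,0,0]]
    - [0,[0,0,0],[0,0,0]]
    - [0,[0,0,0],[0,0,0]]

```text
time_s: 6.95
ee_pos: [486.2, 185.4, 82.1]
ee_rot: [179.8, -0.1, 94.8]
force: [-0.3, -0.3, 0.4]
gripper_width: 91.0
gripper_force: 0.0
```

```bash
cat > c.py <<'E'
from h import *
p=cams.grab_frame("side"); P=cloud(p); ok=~np.isnan(P[...,0])
s=state(); print(s['ee_pos'].round(1),s['ee_rot'].round(1),s['gripper_width'],s['force'].round(1))
for o in outline_of(p,"carrier_0"):
    q=P[o["pixels"]&ok]; print(o["confidence"],o["at"]); h=q[q[:,2]>35]
    if len(h)>8: print(len(h),cv2.minAreaRect(h[:,:2].astype(np.float32)), h.mean(0))
save(p,"s1.png",(120,180,290,330),4)
E
python3 c.py
```

```text
[485.9 185.4  81.8] [ 1.798e+02 -1.000e-01  9.480e+01] 91.02541238038148 [ 0.7 -0.4  1.2]
0.84 [202.1, 282.4]
128 ((468.73565673828125, 185.0727081298828), (70.8271713256836, 28.029333114624023), 3.5778346061706543) [479.95012539 186.47448766  36.9836536 ]
0.29 [306.1, 195.5]
1687 ((552.1873779296875, -392.3876037597656), (307.86199951171875, 311.0445861816406), 48.38898468017578) [ 549.75037044 -376.35920745   61.22690088]
```

View pics/s1.png

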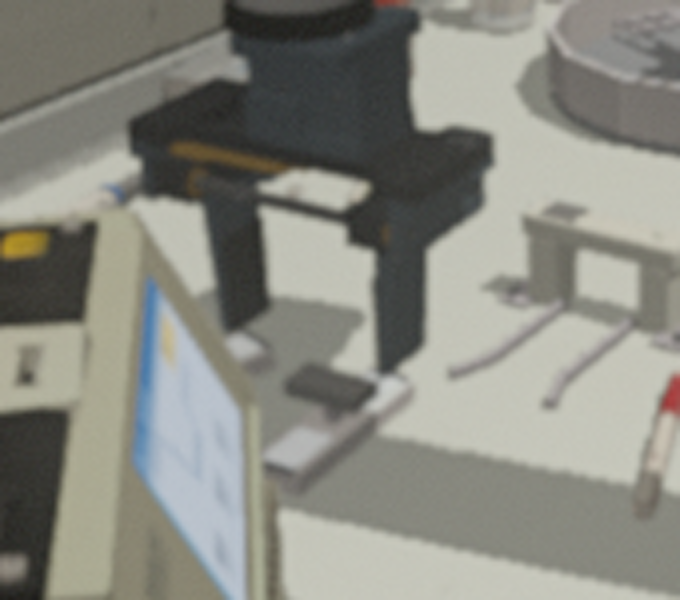

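>>> servo_tool:
  steps:
    - [0,[0,-5.5,0],[0,0,0]]
    - [0,[0,0,22],[0,0,0]]
    - [60,[0,0,21.5],[0,0,0]]
    - [60,[0,0,0],[0,0,0]]
    - [60,[0,0,0],[0,0,0]]
    - [255,[0,0,0],[0,0,0]]
    - [255,[0,0,0],[0,0,0]]
    - [255,[0,0,0],[0,0,0]]
    - [255,[0,0,0],[0,0,0]]
    - [255,[0,0,0],[0,0,0]]
  squeeze: 25

```text
time_s: 8.05
ee_pos: [479.8, 184.9, 37.2]
ee_rot: [179.9, -0.0, 94.8]
force: [-0.7, 0.2, 5.3]
gripper_width: 46.0
gripper_force: 25.0
```

>>> servo_tool:
  steps:
    - [255,[0,0,-12],[0,0,0]]
    - [255,[0,0,-13],[0,0,0.056]]
    - [255,[-24,-9.5,0],[0,0,0]]
    - [255,[-24,-9.5,0],[0,0,0]]
    - [255,[-24,-9.5,0],[0,0,0]]
    - [255,[-24,-9.5,0],[0,0,0]]
    - [255,[-23.6,-9.5,0],[0,0,0]]
    - [255,[0,0,0],[0,0,0]]
    - [255,[0,0,0],[0,0,0]]
    - [255,[0,0,0],[0,0,0]]

```text
time_s: 9.05
ee_pos: [435.6, 64.4, 61.8]
ee_rot: [179.9, -0.0, 91.6]
force: [-0.5, -0.0, -0.3]
gripper_width: 45.7
gripper_force: 25.0
```

```bash
sed -i 's/s1.png/s2.png/;s/120,180,290,330/170,200,320,320/' c.py; python3 c.py
```

```text
[435.6  64.5  61.7] [180.   -0.   91.6] 45.8381827689554 [ 0.9  0.  -0.8]
0.47 [183.7, 267.4]
```

View pics/s2.png

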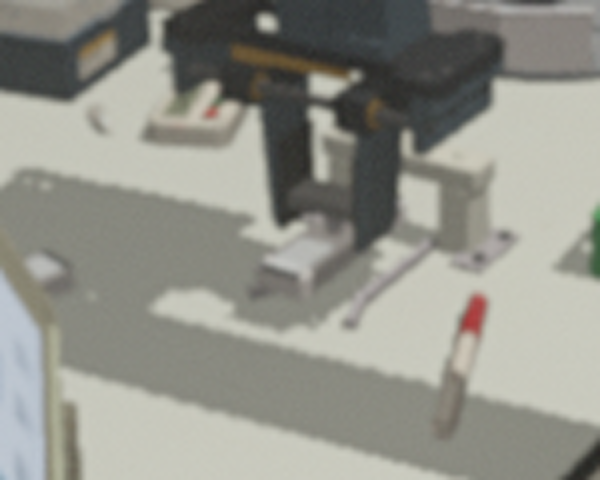

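>>> servo_tool:
  steps:
    - [255,[0,0,8],[0,0,0]]
    - [255,[0,0,8],[0,0,0]]
    - [255,[0,0,7.5],[0,0,0]]
    - [255,[0,0,0],[0,0,0]]
    - [255,[-10,0,0],[0,0,0]]
    - [255,[-10,0,0],[0,0,0]]
    - [255,[-10,0,0],[0,0,0]]
    - [255,[-10,0,0],[0,0,0]]
    - [255,[0,0,0],[0,0,0]]
    - [255,[0,0,0],[0,0,0]]

```text
time_s: 10.15
ee_pos: [436.1, 23.4, 38.0]
ee_rot: [180.0, -0.0, 91.5]
force: [0.3, 1.0, 0.0]
gripper_width: 45.7
gripper_force: 25.0
```

>>> servo_tool:
  steps:
    - [80,[0,0,0],[0,0,0]]
    - [80,[0,0,0],[0,0,0]]
    - [80,[0,0,-20],[0,0,0]]
    - [80,[0,0,-20],[0,0,0]]
    - [255,[28,0,0],[0,0,0]]
    - [255,[28,0,0],[0,0,0]]
    - [255,[28,0,0],[0,0,0]]
    - [255,[0,0,0],[0,0,0]]
    - [255,[0,0,0],[0,0,0]]
    - [255,[0,0,0],[0,0,0]]

```text
time_s: 11.15
ee_pos: [433.6, 107.4, 77.8]
ee_rot: [-180.0, 0.0, 91.6]
force: [0.2, -0.9, 0.6]
gripper_width: 17.4
gripper_force: 0.0
```

>>> servo_tool:
  steps:
    - [255,[0,0,17],[0,0,0]]
    - [255,[0,0,17],[0,0,0]]
    - [255,[0,0,17],[0,0,0]]
    - [255,[0,0,0],[0,0,0]]
    - [255,[-10,0,0],[0,0,0]]
    - [255,[-11,0,0],[0,0,0]]
    - [255,[-11,0,0],[0,0,0]]
    - [255,[-11,0,0],[0,0,0]]
    - [255,[-11,0,0],[0,0,0]]
    - [255,[0,0,0],[0,0,0]]

```text
time_s: 12.15
ee_pos: [435.3, 52.4, 27.1]
ee_rot: [180.0, 0.0, 91.5]
force: [-0.6, 0.2, 1.0]
gripper_width: 0.5
gripper_force: 0.0
```

>>> servo_tool:
  steps:
    - [255,[-11,0,0],[0,0,0]]
    - [255,[-11,0,0],[0,0,0]]
    - [255,[-10,0,0],[0,0,0]]
    - [255,[0,0,0],[0,0,0]]
    - [255,[0,0,0],[0,0,0]]
    - [255,[40,0,0],[0,0,0]]
    - [255,[0,0,-40],[0,0,0]]
    - [255,[0,0,-40],[0,0,0]]
    - [200,[0,0,0],[0,0,0]]
    - [0,[0,0,0],[0,0,0]]

```text
time_s: 13.15
ee_pos: [435.3, 62.2, 107.5]
ee_rot: [179.9, -0.0, 91.6]
force: [-0.0, -0.4, -0.6]
gripper_width: 13.4
gripper_force: 0.0
```

```bash
cat > d.py <<'E'
from h import *
import sys
for n in ["top","side"]:
    p=cams.grab_frame(n); P=cloud(p); ok=~np.isnan(P[...,0])
    for o in outline_of(p,"carrier_0"):
        q=P[o["pixels"]&ok]; pl=q[(q[:,2]>9)&(q[:,2]<18)]; h=q[(q[:,2]>31)&(q[:,2]<44)]
        if o["confidence"]>.3 and len(pl)>10:
            m=cv2.minAreaRect(pl[:,:2].astype(np.float32)); print(n,round(o["confidence"],2),np.round(o["at"]),"plate",len(pl),np.round(m[0],1),np.round(m[1],1),round(m[2],1),end=" ")
            if len(h)>8: m=cv2.minAreaRect(h[:,:2].astype(np.float32)); print("head",len(h),np.round(m[0],1),np.round(m[1],1),round(m[2],1),end="")
            print()
    if len(sys.argv)>1 and sys.argv[1]==n: save(p,sys.argv[2],tuple(map(int,sys.argv[3:7])),4)
s=state(); print(s["time_s"],s['ee_pos'].round(1),s['ee_rot'].round(1),round(s['gripper_width'],1),s['force'].round(1))
E
python3 d.py
```

```text
top 0.94 [237. 241.] plate 234 [438.6 -67.7] [29.4 76.1] 1.2 head 183 [437.5 -52.4] [43.3 24. ] 1.3
top 0.67 [134. 176.] plate 422 [589.2 195.8] [112.6  32. ] 76.8 head 189 [588.2 194.6] [25.  45.8] 79.0
side 0.6 [273. 254.] plate 145 [437.2 -48.7] [ 33.4 105.8] 1.9 
13.35 [434.   61.7 105.7] [-179.8    0.    91.6] 29.7 [ 0.2  0.7 -0.1]
```

>>> servo_tool:
  steps:
    - [0,[-39,0.1,0],[0,0,0]]
    - [0,[-39,0.1,0],[0,0,0]]
    - [0,[-38.7,0.1,0],[0,0,0]]
    - [0,[0,0,22],[0,0,0]]
    - [0,[0,0,22],[0,0,0]]
    - [0,[0,0,23],[0,0,0]]
    - [50,[0,0,0],[0,0,0]]
    - [255,[0,0,0],[0,0,0]]
    - [255,[0,0,0],[0,0,0]]
    - [255,[0,0,0],[0,0,0]]
  squeeze: 25

```text
time_s: 14.35
ee_pos: [439.2, -54.8, 40.8]
ee_rot: [179.9, 0.0, 91.6]
force: [0.3, -0.2, 0.3]
gripper_width: 52.4
gripper_force: 0.0
```

>>> servo_tool:
  steps:
    - [255,[0,0,0],[0,0,0]]
    - [255,[0,0,0],[0,0,0]]
    - [255,[0,0,0],[0,0,0]]
    - [255,[0,0,0],[0,0,0]]
    - [255,[0,0,-10],[0,0,0]]
    - [255,[-20,0,0],[0,0,0]]
    - [255,[-40,0,0],[0,0,0]]
    - [255,[-40,0,0],[0,0,0]]
    - [255,[0,0,0],[0,0,0]]
    - [255,[0,0,0],[0,0,0]]

```text
time_s: 15.35
ee_pos: [441.0, -155.2, 50.2]
ee_rot: [-180.0, -0.0, 91.4]
force: [0.7, 0.5, -0.7]
gripper_width: 45.8
gripper_force: 25.0
```

>>> servo_tool:
  steps:
    - [255,[0,0,-5.2],[0,0,-0.1377]]
    - [255,[0,0,-5.2],[0,0,-0.1377]]
    - [255,[0,0,-5.2],[0,0,-0.1377]]
    - [255,[0,0,-5.2],[0,0,-0.1377]]
    - [255,[0,0,-5.2],[0,0,-0.1377]]
    - [255,[0,0,-5.2],[0,0,-0.1377]]
    - [255,[0,0,-5.2],[0,0,-0.1377]]
    - [255,[0,0,-5.2],[0,0,-0.1377]]
    - [255,[0,0,0],[0,0,0]]
    - [255,[0,0,0],[0,0,0]]

```text
time_s: 16.35
ee_pos: [441.0, -153.7, 91.5]
ee_rot: [180.0, -0.0, 154.6]
force: [-0.7, 0.6, -0.8]
gripper_width: 45.8
gripper_force: 25.0
```

>>> servo_tool:
  steps:
    - [255,[0,-33,0],[0,0,0]]
    - [255,[0,-33,0],[0,0,0]]
    - [255,[0,-33,0],[0,0,0]]
    - [255,[0,-33,0],[0,0,0]]
    - [255,[-2,-33,0],[0,0,0]]
    - [255,[0,0,0],[0,0,0]]
    - [255,[0,0,0],[0,0,0]]
    - [255,[0,0,0],[0,0,0]]
    - [255,[0,0,0],[0,0,0]]
    - [255,[0,0,0],[0,0,0]]

```text
time_s: 17.35
ee_pos: [372.8, -303.9, 91.5]
ee_rot: [180.0, -0.0, 154.7]
force: [0.5, -0.8, -0.7]
gripper_width: 45.5
gripper_force: 25.0
```

```bash
cat > e.py <<'E'
from h import *
s=state(); t=s['ee_pos']; y=np.radians(s['ee_rot'][2]); d=np.array([553,-391.2])-t[:2]
print(t.round(1),s['ee_rot'].round(2),"axis in tool x,y:",(d@[np.cos(y),np.sin(y)]).round(1),(d@[np.sin(y),-np.cos(y)]).round(1))
p=cams.grab_frame("top"); save(p,"t3.png",(295,140,450,290),4)
P=cloud(p); ok=~np.isnan(P[...,0]); c=np.array([552.3,-390.6])
Q=P[ok]; v=Q[:,:2]-c
for z,n in((74,"arm"),):
    m=(abs(Q[:,2]-z)<8); q=v[m]; r=np.hypot(*q.T); q=q[(r>70)&(r<108)]; a=np.degrees(np.arctan2(q[:,1],q[:,0]))
    for k in(154.5,64.5,-25.5): 
        b=a[abs((a-k+180)%360-180)<25]; print(k,len(b),b.mean().round(2),np.percentile(b,[5,95]).round(1))
m=np.hypot(*(v+[0,0]).T)<40; k=v[m&(Q[:,2]>105)]; print("knob",cv2.minAreaRect((k).astype(np.float32)))
E
python3 e.py
```

```text
[ 372.8 -303.9   91.5] [ 1.7999e+02 -1.0000e-02  1.5475e+02] axis in tool x,y: -200.2 -2.1
154.5 92 154.95 [144.7 164.6]
64.5 96 65.31 [56.1 74.4]
-25.5 87 -25.12 [-34.3 -15.9]
knob ((0.8698539733886719, -0.5857772827148438), (51.0554313659668, 15.077019691467285), 64.45658874511719)
```

View pics/t3.png

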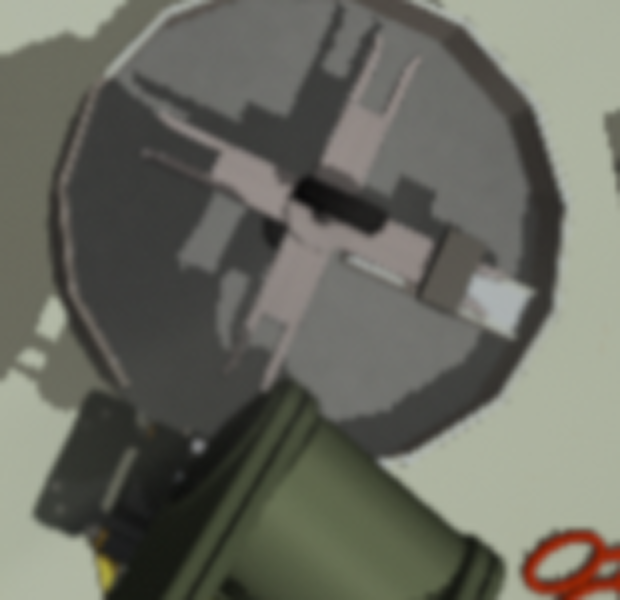

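>>> servo_tool:
  steps:
    - [255,[0,-2,0],[0,0,0]]
    - [255,[-15,0,0],[0,0,0]]
    - [255,[-15,0,0],[0,0,0]]
    - [255,[-15,0,0],[0,0,0]]
    - [255,[-15,0,0],[0,0,0]]
    - [255,[-12,0,0],[0,0,0]]
    - [255,[-10,0,0],[0,0,0]]
    - [255,[-8,0,0],[0,0,0]]
    - [255,[0,0,0],[0,0,0]]
    - [255,[0,0,0],[0,0,0]]

```text
time_s: 18.4
ee_pos: [452.6, -344.8, 91.4]
ee_rot: [180.0, -0.1, 154.7]
force: [0.4, -0.7, -0.5]
gripper_width: 45.7
gripper_force: 25.0
```

```bash
python3 d.py side s4.png 250 140 380 240
```

```text
top 0.78 [132. 176.] plate 419 [589.1 195.6] [111.2  32.3] 76.6 head 185 [588.6 194.3] [23.9 46. ] 77.8
side 0.64 [184. 268.] plate 48 [574.  150.6] [17.3 28.4] 58.0 
side 0.36 [300. 198.] plate 918 [ 561.  -407.5] [304.6 347.3] 27.3 head 475 [ 558.8 -391.5] [305.7 296.4] 64.3
18.6 [ 452.5 -344.8   91.6] [180.   -0.  154.7] 45.2 [ 0.3  0.4 -1.1]
```

View pics/s4.png

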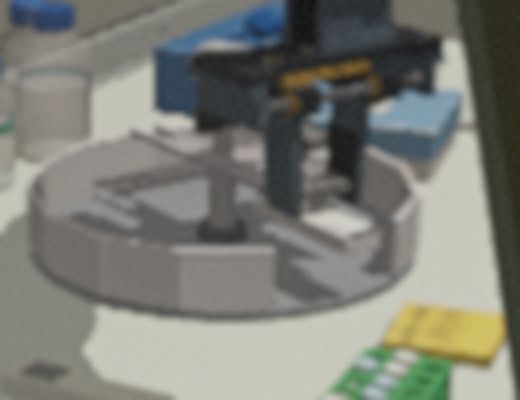

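>>> servo_tool:
  steps:
    - [255,[-5,0,0],[0,0,0]]
    - [255,[-5,0,0],[0,0,0]]
    - [255,[-5,0,0],[0,0,0]]
    - [255,[-5,0,0],[0,0,0]]
    - [255,[-5,0,0],[0,0,0]]
    - [255,[-5,0,0],[0,0,0]]
    - [255,[-3,0,0],[0,0,0]]
    - [255,[0,0,0],[0,0,0]]
    - [255,[0,0,0],[0,0,0]]
    - [255,[0,0,0],[0,0,0]]

```text
time_s: 19.6
ee_pos: [482.6, -359.0, 91.6]
ee_rot: [180.0, -0.0, 154.7]
force: [-0.1, 0.4, -0.5]
gripper_width: 46.0
gripper_force: 25.0
```

>>> servo_tool:
  steps:
    - [255,[0,0,1.5],[0,0,0]]
    - [255,[0,0,1.5],[0,0,0]]
    - [255,[0,0,1],[0,0,0]]
    - [255,[0,0,0],[0,0,0]]
    - [255,[0,0,0],[0,0,0]]
    - [255,[0,0,0],[0,0,0]]
    - [255,[0,0,0],[0,0,0]]
    - [255,[0,0,0],[0,0,0]]
    - [255,[0,0,0],[0,0,0]]
    - [255,[0,0,0],[0,0,0]]

```text
time_s: 20.6
ee_pos: [482.7, -359.1, 87.7]
ee_rot: [-180.0, -0.0, 154.7]
force: [-1.6, 1.3, 4.0]
gripper_width: 45.4
gripper_force: 25.0
```

>>> servo_tool:
  steps:
    - [40,[0,0,0],[0,0,0]]
    - [0,[0,0,0],[0,0,0]]
    - [0,[0,0,0],[0,0,0]]
    - [0,[0,0,-22],[0,0,0]]
    - [0,[0,0,-22],[0,0,0]]
    - [0,[0,0,-22],[0,0,0]]
    - [0,[0,0,0],[0,0,0.1428]]
    - [0,[0,0,0],[0,0,0.1428]]
    - [0,[0,0,0],[0,0,0.1428]]
    - [0,[0,0,0],[0,0,0.1428]]

```text
time_s: 21.6
ee_pos: [482.9, -359.2, 153.4]
ee_rot: [180.0, 0.0, 121.6]
force: [-0.2, -0.3, -0.4]
gripper_width: 91.0
gripper_force: 0.0
```

```bash
python3 d.py side s5.png 250 140 380 240
```

```text
top 0.83 [134. 175.] plate 424 [589.1 195.9] [112.6  32.3] 77.0 head 190 [588.7 194.5] [25.  45.9] 78.2
side 0.74 [319. 190.] plate 11 [ 531.2 -481.9] [117.1  40.7] 88.6 
side 0.65 [185. 266.] plate 34 [572.3 152.5] [13.9 26.2] 67.3 
side 0.45 [220. 230.] plate 135 [640.7 -68.4] [57.6 72.8] 26.4 
21.8 [ 482.8 -359.2  153.4] [-180.     0.   122.1] 91.2 [-0.  -0.9  0.3]
```

View pics/s5.png

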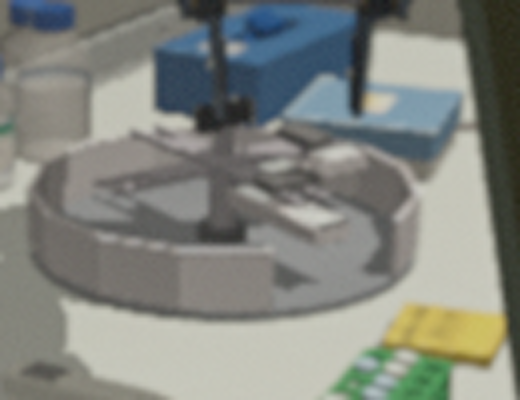

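>>> servo_tool:
  steps:
    - [0,[0,0,0],[0,0,0.1431]]
    - [0,[0,0,0],[0,0,0.1431]]
    - [0,[0,0,0],[0,0,0.1431]]
    - [0,[0,0,0],[0,0,0.1431]]
    - [0,[0,0,0],[0,0,0.1431]]
    - [0,[0,0,0],[0,0,0.1431]]
    - [60,[0,0,0],[0,0,0.1431]]
    - [110,[0.6,38.6,0],[0,0,0]]
    - [130,[0.6,38.6,0],[0,0,0]]
    - [140,[0,0,0],[0,0,0]]
  squeeze: 20

```text
time_s: 22.8
ee_pos: [556.8, -392.9, 152.8]
ee_rot: [179.8, 0.0, 64.7]
force: [0.1, -0.3, 0.5]
gripper_width: 61.8
gripper_force: 0.0
```

>>> servo_tool:
  steps:
    - [140,[0,0,17],[0,0,0]]
    - [140,[0,0,17],[0,0,0]]
    - [140,[0,0,0],[0,0,0]]
    - [255,[0,0,0],[0,0,0]]
    - [255,[0,0,0],[0,0,0]]
    - [255,[0,0,0],[0,0,0]]
    - [255,[0,0,0],[0,0,0]]
    - [255,[0,0,0],[0,0,0]]
    - [255,[0,0,0],[0,0,0]]
    - [255,[0,0,0],[0,0,-0.05]]

```text
time_s: 23.8
ee_pos: [553.7, -391.7, 120.6]
ee_rot: [179.9, 0.0, 67.5]
force: [1.0, -1.0, 4.0]
gripper_width: 14.8
gripper_force: 20.0
```

>>> servo_tool:
  steps:
    - [255,[0,0,0],[0,0,-0.09]]
    - [255,[0,0,0],[0,0,-0.09]]
    - [255,[0,0,0],[0,0,-0.09]]
    - [255,[0,0,0],[0,0,-0.09]]
    - [255,[0,0,0],[0,0,-0.09]]
    - [255,[0,0,0],[0,0,-0.09]]
    - [255,[0,0,0],[0,0,-0.09]]
    - [255,[0,0,0],[0,0,-0.09]]
    - [255,[0,0,0],[0,0,-0.09]]
    - [255,[0,0,0],[0,0,-0.09]]

```text
time_s: 24.8
ee_pos: [554.1, -391.7, 120.6]
ee_rot: [179.9, 0.2, 119.2]
force: [2.6, -0.6, 3.1]
gripper_width: 14.4
gripper_force: 20.0
```

>>> servo_tool:
  steps:
    - [255,[0,0,0],[0,0,-0.09]]
    - [255,[0,0,0],[0,0,-0.09]]
    - [255,[0,0,0],[0,0,-0.09]]
    - [255,[0,0,0],[0,0,-0.09]]
    - [255,[0,0,0],[0,0,-0.09]]
    - [255,[0,0,0],[0,0,-0.07]]
    - [255,[0,0,0],[0,0,0]]
    - [255,[0,0,0],[0,0,0]]
    - [255,[0,0,0],[0,0,0]]
    - [255,[0,0,0],[0,0,0]]

```text
time_s: 25.8
ee_pos: [554.3, -391.5, 120.6]
ee_rot: [180.0, 0.2, 148.7]
force: [4.5, -0.5, 6.2]
gripper_width: 14.3
gripper_force: 20.0
```

>>> servo_tool:
  steps:
    - [255,[0,0,0],[0,0,-0.05]]
    - [255,[0,0,0],[0,0,-0.051]]
    - [255,[0,0,0],[0,0,0]]
    - [255,[0,0,0],[0,0,0]]
    - [140,[0,0,0],[0,0,0]]
    - [140,[0,0,0],[0,0,0]]
    - [140,[0,0,0],[0,0,0]]
    - [100,[0,0,0],[0,0,0]]
    - [50,[0,0,-30],[0,0,0]]
    - [0,[0,0,-30],[0,0,0]]

```text
time_s: 26.8
ee_pos: [552.1, -390.8, 178.7]
ee_rot: [180.0, -0.2, 154.6]
force: [0.1, -0.8, 0.2]
gripper_width: 59.7
gripper_force: 0.0
```

>>> servo_tool:
  steps:
    - [0,[0,0,0],[0,0,0.144]]
    - [0,[0,0,0],[0,0,0.144]]
    - [0,[0,0,0],[0,0,0.144]]
    - [0,[0,0,0],[0,0,0.144]]
    - [0,[0,0,0],[0,0,0.144]]
    - [0,[0,0,0],[0,0,0.144]]
    - [0,[0,0,0],[0,0,0.144]]
    - [0,[0,0,0],[0,0,0.144]]
    - [0,[0,0,0],[0,0,0.144]]
    - [0,[0,0,0],[0,0,0.06]]

```text
time_s: 27.8
ee_pos: [552.6, -391.2, 179.1]
ee_rot: [-179.9, -0.0, 76.6]
force: [-0.2, 0.0, 0.4]
gripper_width: 91.4
gripper_force: 0.0
```

```bash
python3 d.py
```

```text
top 0.95 [133. 179.] plate 420 [589.1 196. ] [111.9  32.3] 76.9 head 192 [588.9 194.6] [24.6 45.9] 76.7
side 0.54 [182. 269.] plate 56 [576.6 152.5] [18.7 32.8] 73.7 
28.0 [ 552.8 -391.2  179.3] [-180.    -0.    76.9] 91.1 [ 0.1 -0.3 -0.8]
```

>>> servo_tool:
  steps:
    - [0,[45,-7.5,0],[0,0,0]]
    - [0,[45,-7.5,0],[0,0,0]]
    - [0,[45,-7.5,0],[0,0,0]]
    - [0,[45,-7.5,0],[0,0,0]]
    - [0,[45,-7.5,0],[0,0,0]]
    - [0,[45,-7.5,0],[0,0,0]]
    - [0,[45,-7.5,0],[0,0,0]]
    - [0,[45,-7.5,0],[0,0,0]]
    - [0,[45,-7.5,0],[0,0,0]]
    - [0,[45,-7.5,0],[0,0,0]]

```text
time_s: 29.0
ee_pos: [581.9, 65.8, 179.7]
ee_rot: [180.0, 0.0, 76.9]
force: [0.3, 0.2, 0.9]
gripper_width: 91.0
gripper_force: 0.0
```

>>> servo_tool:
  steps:
    - [0,[43.1,-7.6,0],[0,0,0]]
    - [0,[43.1,-7.6,0],[0,0,0]]
    - [0,[43.1,-7.6,0],[0,0,0]]
    - [0,[0,0,40],[0,0,0]]
    - [0,[0,0,40],[0,0,0]]
    - [0,[0,0,17],[0,0,0]]
    - [0,[0,0,0],[0,0,0]]
    - [0,[0,0,0],[0,0,0]]
    - [0,[0,0,0],[0,0,0]]
    - [0,[0,0,0],[0,0,0]]

```text
time_s: 30.0
ee_pos: [590.3, 195.3, 84.2]
ee_rot: [179.8, -0.1, 76.9]
force: [-0.1, 0.1, -0.0]
gripper_width: 91.0
gripper_force: 0.0
```

```bash
python3 d.py; cat > f.py <<'E'
from h import *
import sys
x,y=map(float,sys.argv[1:3]); s=state(); t=s['ee_pos']; a=np.radians(s['ee_rot'][2]); d=np.array([x,y])-t[:2]
print((d@[np.cos(a),np.sin(a)]).round(1),(d@[np.sin(a),-np.cos(a)]).round(1))
E
python3 f.py 588.7 195
```

```text
top 0.94 [145. 180.] plate 231 [581.8 164.8] [47.6 32.3] 76.6 head 78 [586.8 187.7] [44.6 19. ] 4.8
side 0.55 [304. 181.] plate 33 [ 611.1 -468.5] [170.   67.1] 27.9 head 39 [ 589.7 -454.8] [ 55.7 168.3] 16.0
side 0.54 [185. 269.] plate 56 [575.5 151.3] [17.9 32. ] 66.2 
30.2 [589.6 195.1  83.3] [179.9  -0.   76.9] 91.4 [ 0.2 -0.5  0.6]
-0.3 -0.9
```

>>> servo_tool:
  steps:
    - [0,[0,-0.9,15],[0,0,0]]
    - [0,[0,0,15],[0,0,0]]
    - [60,[0,0,15],[0,0,0]]
    - [60,[0,0,0],[0,0,0]]
    - [255,[0,0,0],[0,0,0]]
    - [255,[0,0,0],[0,0,0]]
    - [255,[0,0,0],[0,0,0]]
    - [255,[0,0,0],[0,0,0]]
    - [255,[0,0,0],[0,0,0]]
    - [255,[0,0,0],[0,0,0]]
  squeeze: 25

```text
time_s: 31.2
ee_pos: [588.9, 195.5, 38.2]
ee_rot: [179.9, -0.0, 76.9]
force: [-0.4, 0.4, 3.7]
gripper_width: 45.7
gripper_force: 25.0
```

>>> servo_tool:
  steps:
    - [255,[0,0,0],[0,0,0]]
    - [255,[0,0,-12],[0,0,0]]
    - [255,[0,0,-13],[0,0,0]]
    - [255,[0,0,0],[0,0,-0.085]]
    - [255,[0,0,0],[0,0,-0.085]]
    - [255,[0,0,0],[0,0,-0.0865]]
    - [255,[0,0,0],[0,0,0]]
    - [255,[0,0,0],[0,0,0]]
    - [255,[0,0,0],[0,0,0]]
    - [255,[0,0,0],[0,0,0]]

```text
time_s: 32.2
ee_pos: [588.4, 195.3, 62.6]
ee_rot: [180.0, 0.0, 91.5]
force: [0.2, -0.6, -0.3]
gripper_width: 45.8
gripper_force: 25.0
```

```bash
python3 d.py; python3 f.py 435.8 64
```

```text
top 0.62 [213. 237.] plate 43 [441.6  21.4] [135.4 117.7] 83.2 head 9 [477.7 -27.7] [19.1  0.3] 1.2
side 0.73 [303. 198.] plate 1117 [ 546.2 -381.2] [301.7 283.7] 27.0 head 443 [ 557.8 -392.9] [307.3 296.3] 63.9
32.4 [588.4 195.3  62.5] [-180.     0.    91.6] 45.9 [ 0.5 -0.6 -1. ]
-127.1 -156.1
```

>>> servo_tool:
  steps:
    - [255,[-25.4,-31.2,0],[0,0,0]]
    - [255,[-25.4,-31.2,0],[0,0,0]]
    - [255,[-25.4,-31.2,0],[0,0,0]]
    - [255,[-25.4,-31.2,0],[0,0,0]]
    - [255,[-25.4,-31.3,0],[0,0,0]]
    - [255,[0,0,0],[0,0,0]]
    - [255,[0,0,0],[0,0,0]]
    - [255,[0,0,8],[0,0,0]]
    - [255,[0,0,8],[0,0,0]]
    - [255,[0,0,8],[0,0,0]]

```text
time_s: 33.4
ee_pos: [436.5, 64.6, 37.7]
ee_rot: [-180.0, 0.0, 91.6]
force: [-3.9, -0.0, 34.7]
gripper_width: 45.7
gripper_force: 25.0
```

>>> servo_tool:
  steps:
    - [255,[0,0,0],[0,0,0]]
    - [255,[0,0,0],[0,0,0]]
    - [255,[-10,0,0],[0,0,0]]
    - [255,[-10,0,0],[0,0,0]]
    - [255,[-10,0,0],[0,0,0]]
    - [255,[-10,0,0],[0,0,0]]
    - [255,[0,0,0],[0,0,0]]
    - [255,[0,0,0],[0,0,0]]
    - [80,[0,0,0],[0,0,0]]
    - [80,[0,0,0],[0,0,0]]

```text
time_s: 34.4
ee_pos: [437.1, 24.3, 38.7]
ee_rot: [180.0, 0.0, 91.6]
force: [-0.2, -0.7, 0.0]
gripper_width: 58.8
gripper_force: 0.0
```

>>> servo_tool:
  steps:
    - [80,[0,0,-20],[0,0,0]]
    - [80,[0,0,-20],[0,0,0]]
    - [255,[28,0,0],[0,0,0]]
    - [255,[28,0,0],[0,0,0]]
    - [255,[28,0,0],[0,0,0]]
    - [255,[0,0,0],[0,0,0]]
    - [255,[0,0,0],[0,0,0]]
    - [255,[0,0,0],[0,0,0]]
    - [255,[0,0,0],[0,0,0]]
    - [255,[0,0,0],[0,0,0]]

```text
time_s: 35.4
ee_pos: [434.7, 107.4, 78.5]
ee_rot: [-180.0, 0.0, 91.5]
force: [0.5, 0.7, 0.8]
gripper_width: 2.0
gripper_force: 0.0
```

```bash
python3 d.py
```

```text
top 0.7 [195. 239.] plate 223 [436.8  41. ] [29.4 74. ] 0.9 head 189 [436.2  24.5] [43.4 24. ] 1.9
side 0.87 [261. 259.] plate 284 [449.7  24.6] [ 63.2 113.1] 3.0 head 138 [436.7  24.6] [48.4 25.9] 3.1
35.6 [434.7 107.8  78.5] [180.    0.   91.5] 0.7 [ 1.1  0.6 -0.1]
```

>>> servo_tool:
  steps:
    - [255,[0,0,17],[0,0,0]]
    - [255,[0,0,17],[0,0,0]]
    - [255,[0,0,16],[0,0,0]]
    - [255,[0,0,0],[0,0,0]]
    - [255,[-12,0,0],[0,0,0]]
    - [255,[-12,0,0],[0,0,0]]
    - [255,[-12,0,0],[0,0,0]]
    - [255,[-12,0,0],[0,0,0]]
    - [255,[-12,0,0],[0,0,0]]
    - [255,[-12,0,0],[0,0,0]]

```text
time_s: 36.6
ee_pos: [436.8, 34.9, 28.8]
ee_rot: [180.0, -0.0, 91.5]
force: [-0.5, 1.7, 1.2]
gripper_width: 0.1
gripper_force: 0.6
```

>>> servo_tool:
  steps:
    - [255,[-8,0,0],[0,0,0]]
    - [255,[-7,0,0],[0,0,0]]
    - [255,[0,0,0],[0,0,0]]
    - [255,[0,0,0],[0,0,0]]
    - [255,[40,0,0],[0,0,0]]
    - [255,[0,0,-40],[0,0,0]]
    - [255,[0,0,-40],[0,0,0]]
    - [0,[0,0,0],[0,0,0]]
    - [0,[0,0,0],[0,0,0]]
    - [0,[0,0,0],[0,0,0]]

```text
time_s: 37.6
ee_pos: [434.9, 61.1, 107.6]
ee_rot: [-179.9, 0.0, 91.6]
force: [0.4, -0.3, -0.4]
gripper_width: 21.5
gripper_force: 0.0
```

```bash
python3 d.py; python3 f.py 438.5 -55
```

```text
top 0.83 [238. 240.] plate 249 [438.4 -67.7] [29.5 76. ] 1.0 head 182 [437.5 -52.6] [43.4 23.9] 1.6
side 0.5 [275. 252.] plate 149 [438.  -52.7] [ 34.1 109.3] 1.6 
37.8 [435.3  60.9 107.5] [-179.9    0.    91.6] 38.1 [-0.2 -0.2  0.4]
-116.0 0.1
```

Same place as before; grip the head and carry it to the gap.

>>> servo_tool:
  steps:
    - [0,[-39,0,0],[0,0,0]]
    - [0,[-39,0,0],[0,0,0]]
    - [0,[-38,0,0],[0,0,0]]
    - [0,[0,0,20],[0,0,0]]
    - [0,[0,0,20],[0,0,0]]
    - [0,[0,0,20],[0,0,0]]
    - [0,[0,0,7.5],[0,0,0]]
    - [50,[0,0,0],[0,0,0]]
    - [50,[0,0,0],[0,0,0]]
    - [255,[0,0,0],[0,0,0]]

```text
time_s: 38.8
ee_pos: [439.9, -54.9, 41.8]
ee_rot: [179.9, 0.0, 91.6]
force: [-0.2, -0.1, 0.6]
gripper_width: 69.9
gripper_force: 0.0
```

>>> servo_tool:
  steps:
    - [255,[0,0,0],[0,0,0]]
    - [255,[0,0,0],[0,0,0]]
    - [255,[0,0,0],[0,0,0]]
    - [255,[0,0,0],[0,0,0]]
    - [255,[0,0,0],[0,0,0]]
    - [255,[0,0,-10],[0,0,0]]
    - [255,[-20,0,0],[0,0,0]]
    - [255,[-40,0,0],[0,0,0]]
    - [255,[-40,0,0],[0,0,0]]
    - [255,[0,0,0],[0,0,0]]

```text
time_s: 39.8
ee_pos: [443.1, -158.6, 51.8]
ee_rot: [179.8, 0.1, 91.3]
force: [1.4, 0.8, -1.5]
gripper_width: 45.5
gripper_force: 25.0
```

>>> servo_tool:
  steps:
    - [255,[0,0,-5.2],[0,0,-0.1377]]
    - [255,[0,0,-5.2],[0,0,-0.1377]]
    - [255,[0,0,-5.2],[0,0,-0.1377]]
    - [255,[0,0,-5.2],[0,0,-0.1377]]
    - [255,[0,0,-5.2],[0,0,-0.1377]]
    - [255,[0,0,-5.2],[0,0,-0.1377]]
    - [255,[0,0,-5.2],[0,0,-0.1377]]
    - [255,[0,0,-5.2],[0,0,-0.1377]]
    - [255,[0,0,0],[0,0,0]]
    - [255,[0,0,0],[0,0,0]]

```text
time_s: 40.8
ee_pos: [441.7, -154.3, 92.7]
ee_rot: [180.0, -0.0, 154.5]
force: [0.3, 0.3, -1.2]
gripper_width: 45.7
gripper_force: 25.0
```

```bash
python3 f.py 372.3 -305.4; sed -i 's/t3.png/t4.png/' e.py; python3 e.py
```

```text
-2.3 -166.2
[ 441.7 -154.3   92.7] [ 1.8000e+02 -1.0000e-02  1.5455e+02] axis in tool x,y: -202.3 -166.1
154.5 94 154.51 [144.2 164.6]
64.5 96 64.11 [54.6 73.9]
-25.5 75 -25.95 [-40.5 -11.3]
knob ((0.6043071746826172, -0.6182765960693359), (14.755704879760742, 51.979469299316406), 65.29342651367188)
```

>>> servo_tool:
  steps:
    - [255,[0,-33,0],[0,0,0]]
    - [255,[0,-33,0],[0,0,0]]
    - [255,[0,-33,0],[0,0,0]]
    - [255,[0,-33,0],[0,0,0]]
    - [255,[-2,-34,0],[0,0,0]]
    - [255,[0,0,0],[0,0,0]]
    - [255,[0,0,0],[0,0,0]]
    - [255,[0,0,0],[0,0,0]]
    - [255,[0,0,0],[0,0,0]]
    - [255,[0,0,0],[0,0,0]]

```text
time_s: 41.85
ee_pos: [373.1, -304.9, 92.7]
ee_rot: [180.0, -0.0, 154.8]
force: [-0.2, 0.8, -1.2]
gripper_width: 45.6
gripper_force: 25.0
```

```bash
python3 f.py 553 -391.2
```

```text
-199.5 -1.3
```

>>> servo_tool:
  steps:
    - [255,[0,-1.3,0],[0,0,0]]
    - [255,[-15,0,0],[0,0,0]]
    - [255,[-15,0,0],[0,0,0]]
    - [255,[-15,0,0],[0,0,0]]
    - [255,[-15,0,0],[0,0,0]]
    - [255,[-12,0,0],[0,0,0]]
    - [255,[-10,0,0],[0,0,0]]
    - [255,[-6,0,0],[0,0,0]]
    - [255,[0,0,0],[0,0,0]]
    - [255,[0,0,0],[0,0,0]]

```text
time_s: 42.85
ee_pos: [451.3, -344.3, 92.5]
ee_rot: [180.0, -0.1, 154.7]
force: [0.6, -0.1, -1.5]
gripper_width: 45.7
gripper_force: 25.0
```

>>> servo_tool:
  steps:
    - [255,[-5,0,0],[0,0,0]]
    - [255,[-5,0,0],[0,0,0]]
    - [255,[-5,0,0],[0,0,0]]
    - [255,[-5,0,0],[0,0,0]]
    - [255,[-5,0,0],[0,0,0]]
    - [255,[-5,0,0],[0,0,0]]
    - [255,[-3,0,0],[0,0,0]]
    - [255,[0,0,0],[0,0,0]]
    - [255,[0,0,0],[0,0,0]]
    - [255,[0,0,0],[0,0,0]]

```text
time_s: 43.85
ee_pos: [481.3, -358.5, 92.6]
ee_rot: [180.0, -0.0, 154.7]
force: [-0.6, 0.8, -1.2]
gripper_width: 46.0
gripper_force: 25.0
```

>>> servo_tool:
  steps:
    - [255,[0,0,1.5],[0,0,0]]
    - [255,[0,0,1.5],[0,0,0]]
    - [255,[0,0,1],[0,0,0]]
    - [255,[0,0,0.5],[0,0,0]]
    - [255,[0,0,0],[0,0,0]]
    - [255,[0,0,0],[0,0,0]]
    - [255,[0,0,0],[0,0,0]]
    - [255,[0,0,0],[0,0,0]]
    - [255,[0,0,0],[0,0,0]]
    - [255,[0,0,0],[0,0,0]]

```text
time_s: 44.85
ee_pos: [481.5, -358.6, 88.4]
ee_rot: [-180.0, -0.0, 154.7]
force: [-3.3, 1.4, 4.0]
gripper_width: 45.6
gripper_force: 25.0
```

Rests on the tines (4 N). Release, lift, back away and check.

>>> servo_tool:
  steps:
    - [40,[0,0,0],[0,0,0]]
    - [0,[0,0,0],[0,0,0]]
    - [0,[0,0,0],[0,0,0]]
    - [0,[0,0,-22],[0,0,0]]
    - [0,[0,0,-40],[0,0,0]]
    - [0,[0,0,-40],[0,0,0]]
    - [0,[35,0,-20],[0,0,0]]
    - [0,[40,20,-10],[0,0,0]]
    - [0,[40,40,0],[0,0,0]]
    - [0,[20,40,0],[0,0,0]]

```text
time_s: 45.85
ee_pos: [402.4, -215.4, 220.4]
ee_rot: [-180.0, 0.0, 154.5]
force: [0.5, 0.5, 0.2]
gripper_width: 91.3
gripper_force: 0.0
```

>>> servo_tool:
  steps:
    - [0,[0,48,0],[0,0,0]]
    - [0,[0,48,0],[0,0,0]]
    - [0,[0,48,0],[0,0,0]]
    - [0,[0,48,0],[0,0,0]]
    - [0,[0,48,0],[0,0,0]]
    - [0,[0,0,0],[0,0,0]]
    - [0,[0,0,0],[0,0,0]]
    - [0,[0,0,0],[0,0,0]]
    - [0,[0,0,0],[0,0,0]]
    - [0,[0,0,0],[0,0,0]]

```text
time_s: 46.85
ee_pos: [506.7, -0.9, 220.2]
ee_rot: [-180.0, 0.0, 154.6]
force: [-0.1, 0.2, 0.9]
gripper_width: 91.4
gripper_force: 0.0
```

```bash
cat > g.py <<'E'
from h import *
p=cams.grab_frame("top"); q=cams.grab_frame("side")
A=cv2.resize(p["color"][100:290,270:460],(390,390)); B=cv2.resize(q["color"][140:240,250:380],(390,300)); B=cv2.copyMakeBorder(B,0,90,0,0,0)
cv2.imwrite("pics/fin.png",np.hstack([A,B])[:,:,::-1])
for n,o in (("carrier_0",p),("carrier_0",q)):
    P=cloud(o); ok=~np.isnan(P[...,0])
    for r in outline_of(o,n):
        w=P[r["pixels"]&ok]; print(round(r["confidence"],2),np.round(r["at"]),np.round(np.median(w,0)),len(w))
P=cloud(p)[~np.isnan(cloud(p)[...,0])]; v=P[:,:2]-[553,-391.2]; r=np.hypot(*v.T); a=np.degrees(np.arctan2(v[:,1],v[:,0]))
for k in (154.6,-115.4,-25.4,64.6):
    da=np.abs((a-k+180)%360-180); m=(r>60)&(r<112)&(da<20)&(P[:,2]>79)&(P[:,2]<95); 
    if m.sum()>20: print(k,m.sum(),"head z",np.median(P[m,2]).round(1),"std",P[m,2].std().round(1),"r",np.hypot(*v[m].mean(0)).round(1))
    else: print(k,m.sum())
print(state()["ee_pos"])
E
python3 g.py
```

```text
0.77 [358. 229.] [ 466. -348.   75.] 465
0.77 [410. 214.] [ 508. -473.   64.] 471
0.75 [327. 176.] [ 505. -468.   62.] 198
0.53 [323. 188.] [ 473. -346.   61.] 347
154.6 231 head z 83.5 std 2.2 r 81.6
-115.4 220 head z 83.7 std 2.2 r 79.2
-25.4 204 head z 83.8 std 2.3 r 79.1
64.6 3
[ 5.06952884e+02 -3.04732536e-01  2.20240793e+02]
```

View pics/fin.png

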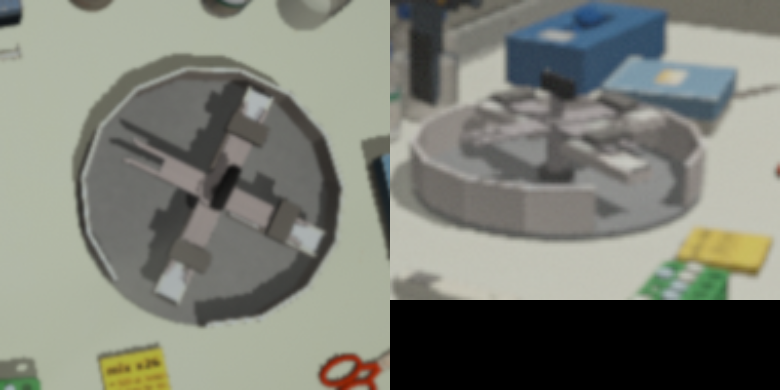

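The picture shows carriers hanging on three arms: the fixed one and my two. Both heads sit level, at about 84 mm, and the fourth arm is empty. No carrier is left on the left of the bench, so I'm handing in.

```bash
python3 -c "
from workcell import ticket
print(ticket.job_done())"
```

```text
the job is handed in; nothing more can be done
None
```

Both carriers I found (only two showed on the bench) were slid under the bridge and now hang upright on arms 3 and 2 of the carousel; I handed the job in at about 47 s, and no verdict came back.

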